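# Close the almond tub and reach the lid gauge over it

## Robot

A 6-joint arm with a two-finger parallel gripper is mounted at the origin on the work surface. World frame = base frame: x ahead of the robot, y to its left, z up, the work surface at z = 0. Lengths are in m, angles in rad, forces in N, time in s.
With the tool pointing down it reaches from about 0.4 to 0.825 m from the base axis. Payload 7 kg.
Tool frame: the origin (TCP) lies between the finger pads; the fingertips stand 11 mm ahead of it and the grasp point (between the pads) lies 8 mm behind it (tips_ahead is the distance from the TCP to the fingertips, in m); z points along the fingers, y is the line along which they close (so a half turn about z gives the same grasp; the last joint's range is limited). The gripper opens to 85 mm and grips with 20 to 120 N. Pads are 22 mm wide; open, the fingers measure 114 mm over their backs; the gripper's body (76 mm by 85 mm) begins 54 mm behind the grasp point. The pads swing forward as they close: fully open they stand 13 mm farther back than shut.
Start: joints at [-0.85, 0.359, 0.012, 0, -1.224, -0.288], TCP at [0.283, -0.613, 0.242] pointing down, gripper open.
Joint ranges: [-3.07, 3.07], [-1.43, 2.12], [-1.02, 1.25], [-3.03, 1.67], [-3.05, -0], [-3.03, 3.03]. Speed limits (rad/s): [2.39, 2.39, 3.01, 3.14, 3.14, 3.14].

## Interface

Orientations are given as a unit quaternion [x, y, z, w].
In Python, from plant import * gives the robot as it stands.
- The arm moves only by the tool move_arm, never from a script. Its arguments are lists of equal length, an entry for each row: "travel": the shift along the tool's x, y, z in cm, a list of three; "yaw": the turn about the tool's z in rad; "grip": the opening, from 0 (shut) to 1 (fully open). In form: {"travel": [[x, y, z], ...], "yaw": [yaw, ...], "grip": [grip, ...]}. A call has exactly 8 rows; each row shifts and turns the commanded pose from where the row before left it, along the tool's axes as they then stand; what a row does not reach is not made up. A row lasts 1/12 s, in which the tool goes at most 41.7 mm and 7.16 degrees, less where a joint would pass 70% of its speed; a pose out of reach is approached as far as the arm can. A call is refused whole if a number of a shift passes 4.17 or a number of a turn 0.125, either way. A call with a gripper value outside its range is refused whole. The fingers move at their own pace and stop on an object; "force" is the grip in N (left out, the last holds). Time passes only in rows, so rows that do not move let the fingers close, or fill a call up. It gives the time, the measured TCP pose, the force, the opening and the grip force at its end, in the units of the state.
- state(): the state, without advancing time (a new reading comes with each control period).
- camera(name): name is "scene" or "top" or "wrist"; returns a dict with "color" (480x640x3 uint8, red, green, blue), "depth" (480x640 float32, m along the optical axis (not along the pixel's ray), 0 where there is no reading), "K" (3x3 intrinsics, pixels), "camera_from_world" (4x4, takes a point from world to camera coordinates); the wrist camera has in their place "hand_eye" (4x4, takes a point from camera to tool coordinates, whose origin is the TCP and whose axes are the flange's). Camera axes: x right, y down, z forward; pixel columns grow to the right and rows downward; lengths in m; the calibration is good to about 2 mm. A picture is of the moment at which its call begins: read the wrist's pose just before it.
- hand_in(): hands the job in; it is judged then, once.
The state is a dict: "time": time; "q": joint angles; "qd": joint speeds; "joint_torque": joint torques, N m; "ee_pos": TCP position; "tool_rot": TCP orientation; "contact_force": force on the tool from outside, world axes, zero at the start; "torque": the same for the moment, N m; "width": opening from 0.0 (shut) to 1.0 (fully open); "grip_force": force on a finger pad.
Only numpy, scipy, OpenCV 4.12 (cv2) and the standard library are available. Lean on these libraries where they do the work, as an engineer would, in place of code of your own. Each camera call takes 0.05 s, during which the arm holds its last target. There are 200 camera calls.

## Task

Press the loose lid straight down onto the almond tub until it is fully seated and level. Then squeeze in the lock button on the side of the lid gauge's black grip head and, keeping hold of the head, draw the telescoping gauge arm out over the lid until its pointer lines up with the long mark on the scale; it springs back if let go, so finish while still holding it there. Leave the jar, the tin and the brush where they are.

Things in the scene. Friction and masses are not known exactly. Their poses are not given: they have to be found in the camera images.
- stand: fixed gauge stand on a wooden base board (530 x 110 x 12 mm). Origin on the table, under the pushed-in grip head. x axis: level, along the gauge arm in the drawing-out direction, towards the tub; z up. Aluminium guide housing (44 mm wide, top at 125 mm) at x -215 to -30 mm; low keeper rail (top at 78 mm) under the head's path, x 8 to 160 mm. All heights here are above the table.
- gauge: telescoping gauge arm, slides 0 to 150 mm along the stand's x only; axes as the stand's, origin at table height, on the stand's when pushed in. Tube, black grip head, steel feeler blade (18 mm wide, underside at 107 mm) to 155 mm ahead of the head's centre, rod back to the pointer. Starts pushed in and locked until the button is in. A spring pulls it back with 2 to 5 N; fully in, it locks again.
- gauge_head (a point): centre of the black grip head, a block 30 mm along x, 30 mm across (y), 50 mm high (heights 85 to 135 mm). Grasp it from above with the fingers closing along the stand's y axis, one finger on the button: with the button it is 39 mm wide, 33 mm with the button pushed in. Axes parallel to the stand's.
- button_face (a point): centre of the outer face of the round grey lock button (18 mm across) on the stand's -y side of the head, at height 118 mm, standing 9 mm out of the head. It is pushed in towards +y of the stand; it moves with the gauge arm.
- lock_button (a joint): travel of the lock button: 0 = out (locked when the arm is pushed in), 0.006 m = fully in, with about 5 N; a spring pushes it out. The arm is free to slide above 0.004 m and, once drawn more than about 10 mm out, the keeper rail keeps the button in.
- pointer (a point): tip of the thin black pointer (3 mm wide, reaching across y) at height 133 mm, over the scale, 175 mm behind the head's centre (stand -x); it moves with the gauge arm. Axes parallel to the stand's.
- long_mark (a point): the long mark on the white scale strip on top of the housing: a black line 3 mm wide right across the strip (the others are short, 10 mm apart); the point is its middle, height 128 mm. Its x axis is the stand's, the way the pointer moves. The strip's place along the housing differs each time: the arm must be drawn out 80 to 120 mm.
- tub: fixed round white plastic tub on the base board, about 240 mm ahead of the grip head's place; 80 mm high, rim 104 mm outside diameter, top of the rim 80 mm above its origin, which is the centre of its underside (12 mm above the table).
- lid: loose grey push-in lid, starts 8 mm too high on the tub. Origin: centre of the underside of its rim plate (112 mm diameter, 6 mm thick), z up; a raised middle disc (60 mm diameter) ends 9 mm above it, a plug reaches 12 mm below. Four stiff lugs in the tub hold it up; they give at about 10 N in all, pressed at the middle, and stay down. Seated: origin 80 mm above the tub's (top at 101 mm), level.
- jar: bystander: closed amber jar, 60 mm diameter, 85 mm high; origin at the centre of its underside.
- tin: bystander: open steel tin, 72 mm diameter, 60 mm high; origin at the centre of its underside.
- block: bystander: wooden brush lying bristles up, 90 x 40 x 40 mm; origin at the centre of its underside.
Things that resemble listed ones, but are neither listed nor needed, are in the scene too. Of the things that look like the lid, the smallest one is meant.

How it is judged:
On the way, in this order (a step that is already met when the one before it is completed fails the run):
1. the lid is pressed down level onto the rim while the gauge is still in (z of lid in the frame of tub between 0.076 and 0.0825 m and angle between lid's own z axis and vertical below 0.03 rad and horizontal distance between lid and tub below 0.006 m and distance of pointer from where it was at the start of the episode below 0.01 m), for 0.3 s.
2. with the lid seated, the lock button is in and the gauge arm is drawn out (z of lid in the frame of tub between 0.076 and 0.0825 m and angle between lid's own z axis and vertical below 0.03 rad and horizontal distance between lid and tub below 0.006 m and value of joint lock_button above 0.003 m and distance of pointer from where it was at the start of the episode above 0.03 m), for 0.1 s.
At the end, for the whole second after the job is handed in: The pointer stands within 4 mm of the long mark and is still (under 10 mm/s), the fingers hold the gauge arm (more than 2 N on it or its button), and the lid is seated: within 2.5 mm of fully down, tilted less than 0.03 rad, within 6 mm of the tub's centre (z of lid in the frame of tub between 0.076 and 0.0825 m and angle between lid's own z axis and vertical below 0.03 rad and horizontal distance between lid and tub below 0.006 m and x of pointer in the frame of long_mark between -0.004 and 0.004 m and linear speed of gauge below 0.01 m/s and contact force between the fingers and gauge above 2 N); the arm keeps its last pose, push and grip.
It fails at once if the jar is shifted by more than 30 mm or tipped (distance of jar from where it was at the start of the episode above 0.03 m or angle between jar's own z axis and vertical above 0.5 rad).
It fails at once if the tin is shifted by more than 30 mm or tipped (distance of tin from where it was at the start of the episode above 0.03 m or angle between tin's own z axis and vertical above 0.5 rad).
It fails at once if the brush is shifted by more than 30 mm or tipped (distance of block from where it was at the start of the episode above 0.03 m or angle between block's own z axis and vertical above 0.5 rad).
It also fails if it takes over 45 s, if anything falls off the work surface, if the arm or the gripper's body presses on something with over 40 N, if the wrist force passes 120 N, or if a joint passes its speed limit or range.

## Working session

There is one attempt and no reset: what is moved stays moved. The work goes in short steps, Python scripts to look and compute and a tool call to move; the robot and the scene stay as the last step left them, time stands still between calls to the robot, and variables do not carry over. Pictures are saved under pics/ and viewed, at most 10 in all, crops included, and the job is handed in when it is done.

Besides the shell and the picture viewer there is one more tool, called after "Emit:" as a command line: name --pt "numbers of a row" for each row, then --argument value for the rest. move_arm: Moves the arm, as the interface text tells. Its arguments: {"type":"object","properties":{"travel":{"type":"array"},"yaw":{"type":"array"},"grip":{"type":"array"},"force":{"type":"number"}},"required":["travel","yaw","grip"]}

```bash
mkdir -p pics; cat > h.py <<'E'
from plant import *
import numpy as np, cv2
def snap(n,f):
    c=camera(n); cv2.imwrite(f'pics/{f}.png',c['color'][:,:,::-1]); np.savez(f'pics/{f}.npz',**c); return c
def w(c,u,v,d=None):
    d=c['depth'][int(v),int(u)] if d is None else d
    p=d*np.linalg.solve(c['K'],[u,v,1]); return (np.linalg.inv(c['camera_from_world'])@[*p,1])[:3]
def wz(c,u,v,z):
    T=np.linalg.inv(c['camera_from_world']); r=T[:3,:3]@np.linalg.solve(c['K'],[u,v,1]); o=T[:3,3]
    return o+r*(z-o[2])/r[2]
E
python3 - <<'E'
from h import *
s=state();print(s['ee_pos'],s['tool_rot'],s['width'],s['time'])
snap('top','top0');snap('scene','scene0')
E
```

```text
[ 0.28289614 -0.6123575   0.24140449] [-2.14653387e-01  9.76689967e-01  7.59366745e-04 -2.36390216e-04] 0.9997291993130353 0.0
```

View pics/top0.png

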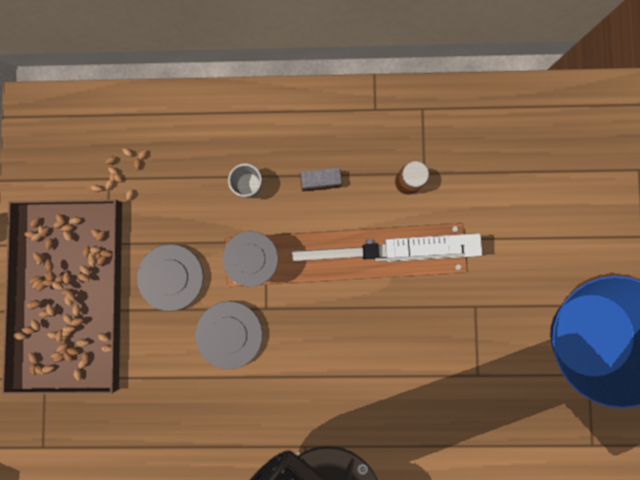

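View pics/scene0.png

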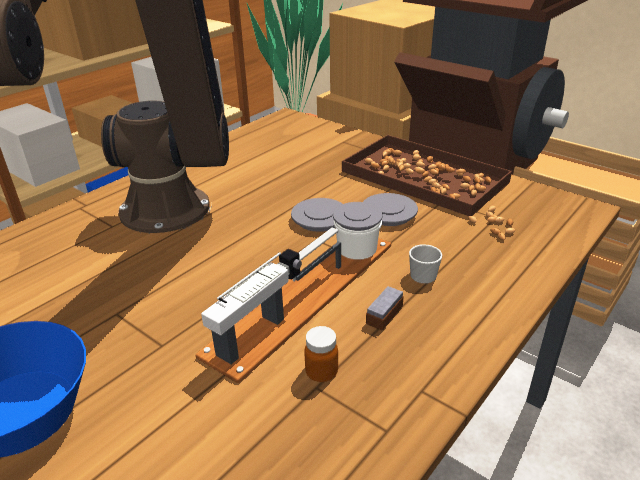

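The top view shows three lid-like things, at (250,258), (170,277) and (229,335). The one at (250,258) looks smallest, and it sits on the tub at the end of the stand, so it fits. I'll confirm that in one enlarged crop, which will also show the scale.

```bash
python3 - <<'E'
from h import *
c=dict(np.load('pics/top0.npz')); im=c['color'][:,:,::-1]
a=cv2.resize(im[225:375,200:400][:150],None,fx=3,fy=3,interpolation=cv2.INTER_CUBIC)[:290]
b=cv2.resize(im[225:275,355:488],None,fx=6,fy=6,interpolation=cv2.INTER_CUBIC)
o=np.zeros((600,800,3),np.uint8); o[:290,:600]=a; o[300:600,:798]=b
cv2.imwrite('pics/crop.png',o)
for u,v in [(250,258),(170,277),(229,335),(370,251),(300,257),(350,253),(400,247),(470,244)]: print(u,v,w(c,u,v).round(4))
E
```

```text
250 258 [0.5234 0.149  0.1072]
170 277 [0.4867 0.3371 0.0275]
229 335 [0.3603 0.2074 0.0278]
370 251 [ 0.533  -0.0881  0.137 ]
300 257 [0.524  0.0484 0.1118]
350 253 [ 0.5306 -0.051   0.114 ]
400 247 [ 0.5406 -0.1481  0.1252]
470 244 [ 0.5447 -0.2844  0.1242]
```

View pics/crop.png

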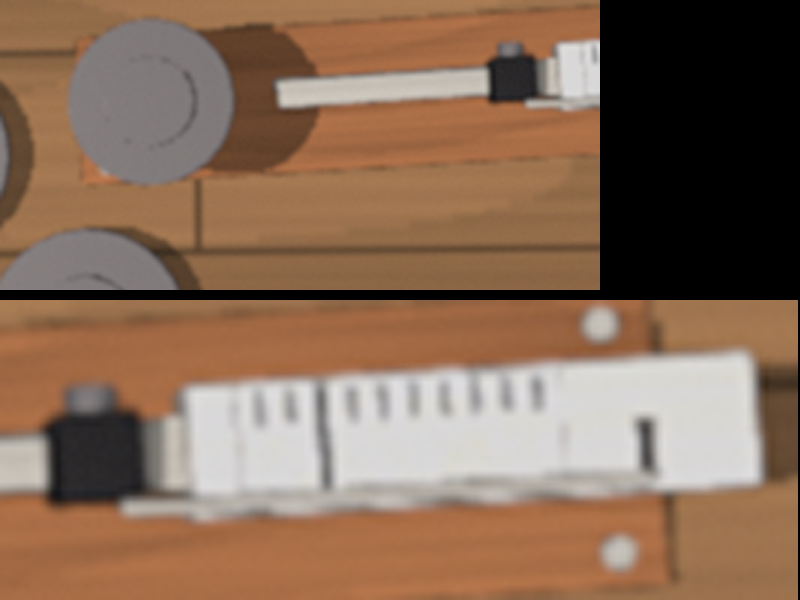

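The crop confirms the lid: full circle about 56 px wide at (250,258.7), smaller than the other two and raised on the tub. Below it, the head is at crop (95,458), the button at (90,398), the pointer at (646,447) and the long mark at (323,435).

```bash
python3 - <<'E'
from h import *
from scipy.spatial.transform import Rotation as R
c=dict(np.load('pics/top0.npz'))
f=lambda x,y,z:wz(c,355+(x+.5)/6-.5,225+(y-300+.5)/6-.5,z)
g=lambda x,y,z:wz(c,200+(x+.5)/3-.5,225+(y+.5)/3-.5,z)
head=f(95,458,.135);pt=f(646,447,.133);mk=f(323,435,.128);lid=g(151.5,101.5,.106)
h0=g(280,93,.109);h1=f(10,460,.109)  # blade
print('head',head,'pt',pt,'mark',mk,'lid',lid,'blade',h0,h1)
# yaw of stand from housing edges
a=f(185,386,.125);b=f(750,352,.125);a2=f(190,493,.125);b2=f(760,483,.125)
for p,q in((b,a),(b2,a2),(h1,h0),(head,lid),(f(655,300,.012),g(80,40,.012))): 
    d=q-p;print('ang stand x',np.degrees(np.arctan2(d[1],d[0])))
d=lid-head;d[2]=0;print('dist',np.linalg.norm(d));d/=np.linalg.norm(d)
print('draw',(mk-pt)@d,'head-pt',(head-pt)@d)
s=state();r=R.from_quat(s['tool_rot']).as_matrix();print(r.round(3))
wr=camera('wrist');print(wr['hand_eye'].round(3))
# other lid diameters by depth
for n,(u,v) in dict(tub=(250,258),l=(170,277),f=(229,335)).items():
    print(n)
    row=c['depth'][v];z=row[u]
    k=[x for x in range(u-50,u+50) if abs(row[x]-z)<.008];print((max(k)-min(k)+1)*z/c['K'][0,0])
E
```

```text
head [ 0.53325627 -0.089132    0.135     ] pt [ 0.53460372 -0.26628055  0.133     ] mark [ 0.54009363 -0.16389811  0.128     ] lid [0.52244609 0.14885302 0.106     ] blade [0.5269345  0.06246745 0.109     ] [ 0.53414058 -0.06387988  0.109     ]
ang stand x 92.68794270110953
ang stand x 90.28426180699523
ang stand x 93.26426401632985
ang stand x 92.60080356319402
ang stand x 92.45418976893372
dist 0.23823042158706537
draw 0.10202785632927654 head-pt 0.17702721097552548
[[-0.908 -0.419 -0.001]
 [-0.419  0.908  0.001]
 [ 0.     0.002 -1.   ]]
[[ 0.    -0.95  -0.313  0.081]
 [ 1.     0.     0.001 -0.001]
 [-0.001 -0.313  0.95  -0.131]
 [ 0.     0.     0.     1.   ]]
tub
0.15453105591103433
l
0.14437511176713483
f
0.14479194782776125
```

Emit:
move_arm --pt "-2.35 2.59 0" --pt "-2.65 2.29 0" --pt "-2.9 1.96 0" --pt "-3.1 1.6 0" --pt "-3.28 1.21 0" --pt "-3.4 0.81 0" --pt "-3.48 0.4 0" --pt "-3.5 0 0" --yaw '[-0.12,-0.12,-0.12,-0.12,-0.12,-0.12,-0.12,-0.12]' --grip '[0,0,0,0,0,0,0,0]' --force 40

```text
time: 0.82
ee_pos: [0.3666, -0.344, 0.2422]
tool_rot: [-0.644, 0.765, 0.0, 0.0]
contact_force: [0.6, -0.2, 0.2]
width: -0.001
grip_force: 0.0
```

Emit:
move_arm --pt "-3.77 -0.52 0" --pt "-3.68 -0.93 0" --pt "-3.56 -1.34 0" --pt "-3.56 -1.34 0" --pt "-3.56 -1.34 0" --pt "-3.56 -1.34 0" --pt "-3.56 -1.34 0" --pt "-3.56 -1.34 0" --yaw '[-0.112,-0.112,0,0,0,0,0,0]' --grip '[0,0,0,0,0,0,0,0]'

```text
time: 1.48
ee_pos: [0.4606, -0.0544, 0.2425]
tool_rot: [0.723, -0.691, 0.0, -0.0]
contact_force: [1.4, -0.4, 1.2]
width: -0.001
grip_force: 0.0
```

```bash
cat >> h.py <<'E'
from scipy.spatial.transform import Rotation as R
def to(p):
    s=state();r=R.from_quat(s['tool_rot']).as_matrix()
    print('t',s['time'],'pos',s['ee_pos'],'yang',np.degrees(np.arctan2(r[1,1],r[0,1])),'cm',(r.T@(np.array(p)-s['ee_pos'])*100).round(2))
E
python3 - <<'E'
from h import *
to([.5225,.149,.15])
E
```

```text
t 1.4833 pos [ 0.46056737 -0.05439559  0.24250749] yang -177.35144765010799 cm [-20.03  -7.12   9.26]
```

Emit:
move_arm --pt "-3.34 -1.19 0" --pt "-3.34 -1.19 0" --pt "-3.34 -1.19 0" --pt "-3.34 -1.19 0" --pt "-3.34 -1.19 0" --pt "-3.3 -1.19 0" --pt "0 0 3" --pt "0 0 3" --yaw '[0,0,0,0,0,0,0,0]' --grip '[0,0,0,0,0,0,0,0]'

```text
time: 2.15
ee_pos: [0.5239, 0.1493, 0.1825]
tool_rot: [0.724, -0.69, 0.0, -0.002]
contact_force: [0.2, -0.2, -0.8]
width: -0.001
grip_force: 0.0
```

```bash
python3 - <<'E'
from h import *
to([.5225,.149,.125])
snap('top','top1')
c=snap('wrist','w1'); s=state()
np.savez('pics/w1pose.npz',p=s['ee_pos'],q=s['tool_rot'])
E
```

```text
t 2.15 pos [0.52394831 0.14932762 0.18248037] yang -177.21373867760727 cm [0.04 0.16 5.75]
```

View pics/w1.png

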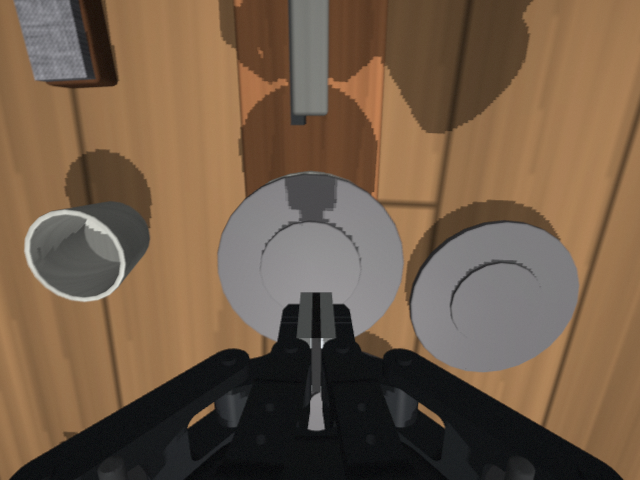

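The wrist view shows the lid rim at (218,258), (404,258) and (311,172), and the raised disc at (260,265), (362,265) and (311,220). The blade end, about (310,113), is clear of the lid.

```bash
python3 - <<'E'
from h import *
c=dict(np.load('pics/w1.npz'));s=np.load('pics/w1pose.npz')
T=np.eye(4);T[:3,:3]=R.from_quat(s['q']).as_matrix();T[:3,3]=s['p'];c['camera_from_world']=np.linalg.inv(T@c['hand_eye'])
P=np.array([wz(c,u,v,.106)[:2] for u,v in [(311,172),(218,258),(404,258),(240,205),(380,205),(234,309),(393,300)]])
A=np.c_[2*P,np.ones(len(P))];x=np.linalg.lstsq(A,(P**2).sum(1),rcond=None)[0];print(x[:2],'r',np.sqrt(x[2]+x[:2]@x[:2]))
print(wz(c,311,220,.109),wz(c,260,266,.109),wz(c,362,266,.109),w(c,311,260))
print('blade',wz(c,290,113,.109),wz(c,329,113,.109),wz(c,290,20,.109),wz(c,329,20,.109))
E
```

```text
[0.52191166 0.14935372] r 0.05583333870185855
[0.52308584 0.11934893 0.109     ] [0.55210849 0.14888486 0.109     ] [0.49159713 0.14629114 0.109     ] [0.52207957 0.14295147 0.11108469]
blade [0.53643071 0.06228919 0.109     ] [0.51615952 0.06134605 0.109     ] [0.53746495 0.01975928 0.109     ] [0.51861225 0.01884792 0.109     ]
```

Emit:
move_arm --pt "0 0.17 1.5" --pt "0 0 1.5" --pt "0 0 1.5" --pt "0 0 1.2" --pt "0 0 0.3" --pt "0 0 0.2" --pt "0 0 0.2" --pt "0 0 0.2" --yaw '[0,0,0,0,0,0,0,0]' --grip '[0,0,0,0,0,0,0,0]'

```text
time: 2.92
ee_pos: [0.5218, 0.1467, 0.1182]
tool_rot: [0.723, -0.691, 0.001, -0.001]
contact_force: [-2.4, -1.8, 9.1]
width: -0.001
grip_force: 4.5
```

Emit:
move_arm --pt "0 0 0.15" --pt "0 0 0.15" --pt "0 0 0.15" --pt "0 0 0.15" --pt "0 0 0.1" --pt "0 0 0" --pt "0 0 0" --pt "0 0 0" --yaw '[0,0,0,0,0,0,0,0]' --grip '[0,0,0,0,0,0,0,0]'

```text
time: 3.58
ee_pos: [0.5218, 0.1467, 0.1123]
tool_rot: [0.723, -0.69, 0.001, -0.001]
contact_force: [-6.3, -1.3, 15.3]
width: -0.001
grip_force: 7.7
```

Emit:
move_arm --pt "0 0 0.1" --pt "0 0 0.1" --pt "0 0 0" --pt "0 0 0" --pt "0 0 0" --pt "0 0 0" --pt "0 0 0" --pt "0 0 0" --yaw '[0,0,0,0,0,0,0,0]' --grip '[0,0,0,0,0,0,0,0]'

```text
time: 4.25
ee_pos: [0.5219, 0.1468, 0.1122]
tool_rot: [0.724, -0.69, 0.001, -0.001]
contact_force: [-12.7, -2.2, 33.3]
width: -0.005
grip_force: 16.4
```

The lid has bottomed out with the tips at 101 mm. I'll lift off and go over the head.

Emit:
move_arm --pt "0 0 -0.2" --pt "0 0 -0.5" --pt "0 0 -1.5" --pt "0 0 -2.5" --pt "0 0 -2.5" --pt "0 0 -2.5" --pt "0 0 -1.2" --pt "0 0 0" --yaw '[0,0,0,0,0,0,0,0]' --grip '[0,0,0,0,0,0,0,0]'

```text
time: 4.92
ee_pos: [0.5229, 0.1475, 0.2207]
tool_rot: [0.723, -0.69, 0.001, -0.003]
contact_force: [0.3, 0.2, -0.7]
width: -0.001
grip_force: 0.0
```

```bash
python3 - <<'E'
from h import *
to([.5335,-.089,.22])
s=state();c=camera('wrist')
T=np.eye(4);T[:3,:3]=R.from_quat(s['tool_rot']).as_matrix();T[:3,3]=s['ee_pos'];c['camera_from_world']=np.linalg.inv(T@c['hand_eye'])
M=np.linalg.inv(c['camera_from_world'])
v,u=np.mgrid[0:480:2,0:640:2];d=c['depth'][::2,::2]
X=np.stack([u*d,v*d,d],-1).reshape(-1,3)@np.linalg.inv(c['K']).T@M[:3,:3].T+M[:3,3]
r=np.hypot(X[:,0]-.522,X[:,1]-.149)
for a,b in((0,.027),(.033,.053)):
    k=(r<b)&(r>a)&(X[:,2]>.08)&(X[:,2]<.13);print(k.sum(),np.median(X[k,2]),np.linalg.lstsq(np.c_[X[k,:2]-[.522,.149],np.ones(k.sum())],X[k,2],rcond=None)[0])
E
```

```text
t 4.9167 pos [0.52285408 0.14745239 0.22068283] yang -177.33816870789988 cm [23.67  0.04  0.  ]
1026 0.10097625283910339 [-0.00094304  0.00081814  0.10098001]
2315 0.09797543068164244 [0.00011928 0.00063636 0.09798018]
```

Lid checked: disc top at 101.0 mm, plate at 98.0 mm, and level.

Emit:
move_arm --pt "3.38 0 0" --pt "3.38 0 0" --pt "3.38 0 0" --pt "3.38 0 0" --pt "3.38 0 0" --pt "3.38 0 0" --pt "3.38 0 0" --pt "0 0 0" --yaw '[0,0,0,0,0,0,0,0]' --grip '[0.85,0.85,0.85,0.85,0.85,0.85,0.85,0.85]'

```text
time: 5.63
ee_pos: [0.5311, -0.094, 0.2154]
tool_rot: [0.722, -0.692, -0.0, 0.001]
contact_force: [0.8, 0.2, 0.2]
width: 0.845
grip_force: 0.0
```

```bash
python3 - <<'E'
from h import *
to([.5335,-.089,.22])
s=state(); c=snap('wrist','w2')
np.savez('pics/w2pose.npz',p=s['ee_pos'],q=s['tool_rot'])
E
```

```text
t 5.6333 pos [ 0.53111021 -0.09399421  0.21542178] yang -177.56706330367953 cm [-0.49 -0.26 -0.46]
```

View pics/w2.png

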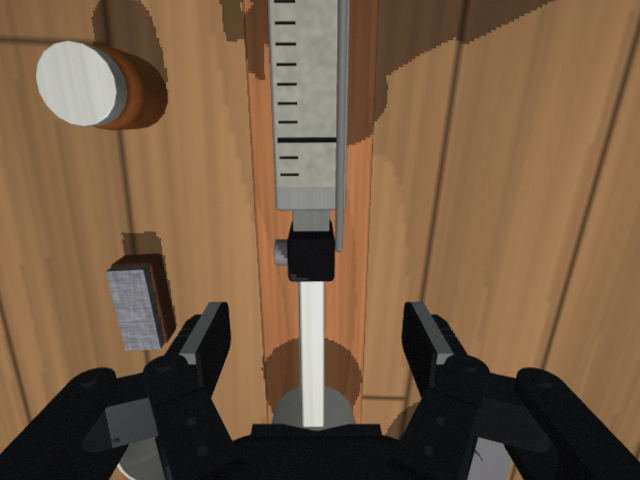

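The wrist view shows the head's top face at about (290–334, 235–280), with the button on its left at (281,252). The long mark is at row 139.5, columns 277–338.

```bash
python3 - <<'E'
from h import *
c=dict(np.load('pics/w2.npz'));s=np.load('pics/w2pose.npz')
T=np.eye(4);T[:3,:3]=R.from_quat(s['q']).as_matrix();T[:3,3]=s['p'];c['camera_from_world']=np.linalg.inv(T@c['hand_eye'])
P=[wz(c,u,v,.135) for u,v in[(289,235),(334,235),(334,280),(289,280)]];print(np.array(P),np.mean(P,0))
print('mark',wz(c,277,140,.128),wz(c,338,139,.128),'btn',wz(c,275,252,.118))
h=(P[2]+P[3])/2; print('blade axis',wz(c,313,420,.109),wz(c,312,300,.109))
cv2.imwrite('pics/w2c.png',cv2.resize(c['color'][205:295,260:350,::-1],None,fx=6,fy=6,interpolation=cv2.INTER_CUBIC))
E
```

```text
[[ 0.5477908  -0.10704811  0.135     ]
 [ 0.52031258 -0.10820516  0.135     ]
 [ 0.51855037 -0.07815386  0.135     ]
 [ 0.54719589 -0.07695767  0.135     ]] [ 0.53346241 -0.0925912   0.135     ]
mark [ 0.55633217 -0.16246354  0.128     ] [ 0.5209374  -0.16453908  0.128     ] btn [ 0.55796862 -0.08921778  0.118     ]
blade axis [0.52645364 0.06055555 0.109     ] [ 0.53164415 -0.04963581  0.109     ]
```

View pics/w2c.png

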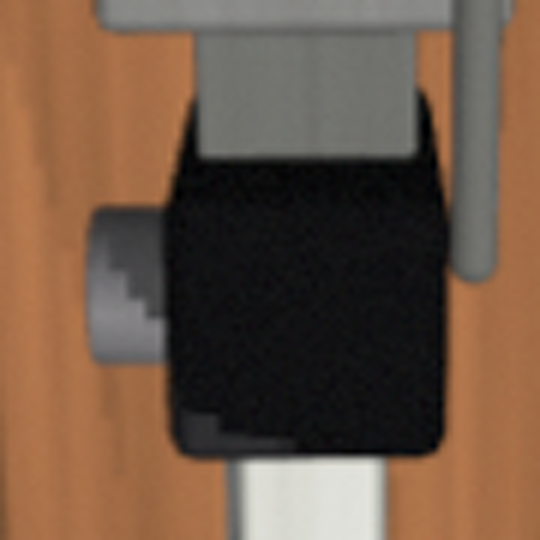

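```bash
python3 - <<'E'
from h import *
c=dict(np.load('pics/w2.npz'));s=np.load('pics/w2pose.npz')
T=np.eye(4);T[:3,:3]=R.from_quat(s['q']).as_matrix();T[:3,3]=s['p'];c['camera_from_world']=np.linalg.inv(T@c['hand_eye'])
for u,v in[(339,230),(339,240),(339,245),(339,249),(281,250),(311,260)]:print(w(c,u,v))
to([.5345,-.0845,.107])
E
```

```text
[ 0.51746265 -0.11153482  0.13504308]
[ 0.51696758 -0.10476912  0.13395013]
[ 0.51686357 -0.10191992  0.13514355]
[ 0.51673326 -0.09944728  0.1355455 ]
[ 0.55326624 -0.09391694  0.12641059]
[ 0.53371649 -0.09067545  0.13363513]
t 5.6833 pos [ 0.53118779 -0.0922901   0.215373  ] yang -177.59888443465326 cm [-0.77 -0.38 10.84]
```

Emit:
move_arm --pt "-0.77 -0.35 0" --pt "0 0 1.5" --pt "0 0 2" --pt "0 0 2" --pt "0 0 1.5" --pt "0 0 0.8" --pt "0 0 0.2" --pt "0 0 0" --yaw '[0,0,0,0,0,0,0,0]' --grip '[0.85,0.85,0.85,0.85,0.85,0.85,0.85,0.85]'

```text
time: 6.35
ee_pos: [0.5351, -0.081, 0.136]
tool_rot: [0.724, -0.69, -0.0, 0.0]
contact_force: [-1.0, -0.6, 0.0]
width: 0.854
grip_force: 0.0
```

```bash
python3 - <<'E'
from h import *
to([.5345,-.0845,.107])
E
```

```text
t 6.35 pos [ 0.53508779 -0.08103376  0.13601781] yang -177.29809739210526 cm [0.34 0.07 2.9 ]
```

Emit:
move_arm --pt "0.3 0.05 1.0" --pt "0 0 1.0" --pt "0 0 0.8" --pt "0 0 0.1" --pt "0 0 0" --pt "0 0 0" --pt "0 0 0" --pt "0 0 0" --yaw '[0,0,0,0,0,0,0,0]' --grip '[0.85,0.85,0.85,0.85,0.7,0.6,0.55,0.55]'

```text
time: 7.02
ee_pos: [0.535, -0.0849, 0.1077]
tool_rot: [0.723, -0.691, 0.0, -0.0]
contact_force: [0.9, -0.2, -1.0]
width: 0.55
grip_force: 0.0
```

```bash
python3 - <<'E'
from h import *
to([.5345,-.0845,.107])
E
```

```text
t 7.0167 pos [ 0.53498779 -0.08485341  0.10774404] yang -177.36342225338893 cm [-0.04  0.05  0.07]
```

Now close slowly onto the head and button.

Emit:
move_arm --pt "0 0.05 0" --pt "0 0 0" --pt "0 0 0" --pt "0 0 0" --pt "0 0 0" --pt "0 0 0" --pt "0 0 0" --pt "0 0 0" --yaw '[0,0,0,0,0,0,0,0]' --grip '[0.5,0.45,0.4,0.3,0.2,0.2,0.2,0.2]' --force 45

```text
time: 7.68
ee_pos: [0.5339, -0.0848, 0.1085]
tool_rot: [0.723, -0.69, 0.0, -0.0]
contact_force: [-6.0, 2.1, 12.0]
width: 0.347
grip_force: 46.4
```

```bash
python3 - <<'E'
from h import *
to([.5345,-.0845,.107]); print(state()['contact_force'],state()['torque'])
c=snap('wrist','w3'); im=c['color'][:,:,::-1]
cv2.imwrite('pics/w3c.png',cv2.resize(im[200:400,200:430],None,fx=3,fy=3,interpolation=cv2.INTER_CUBIC))
E
```

```text
t 7.6833 pos [ 0.53389577 -0.0847557   0.10847113] yang -177.33760208257945 cm [-0.02 -0.06  0.15]
[-6.03890466  2.11455464 11.98550857] [0.84681234 1.08865225 0.10248599]
```

View pics/w3c.png

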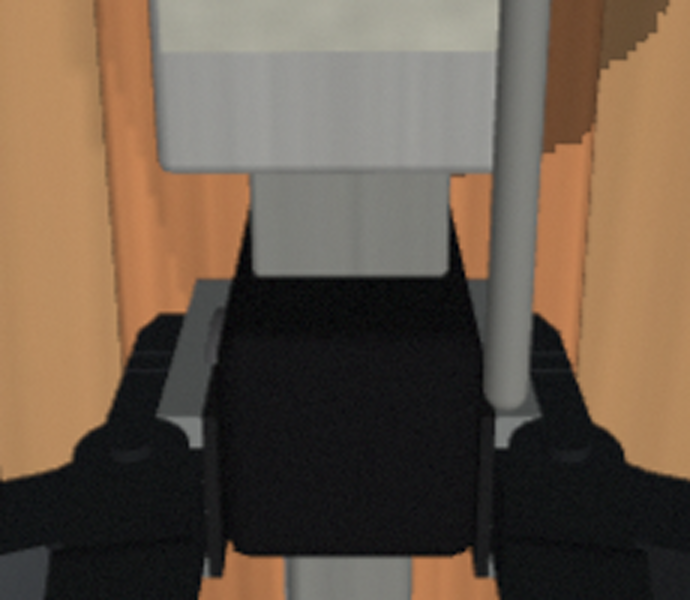

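Both pads are on the head: the left one at crop (205,340) covers the button and has it pressed in, and the right one is on the far face by the rod end. Now I'll draw it out gently.

Emit:
move_arm --pt "-0.2 0 0" --pt "-0.3 0 0" --pt "-0.5 0 0" --pt "-0.7 0 0" --pt "-0.8 0 0" --pt "-0.8 0 0" --pt "-0.7 0 0" --pt "-0.5 0 0" --yaw '[0,0,0,0,0,0,0,0]' --grip '[0.2,0.2,0.2,0.2,0.2,0.2,0.2,0.2]'

```text
time: 8.4
ee_pos: [0.5318, -0.0403, 0.1085]
tool_rot: [0.723, -0.69, 0.0, 0.0]
contact_force: [-5.2, -4.0, 11.1]
width: 0.347
grip_force: 46.1
```

Emit:
move_arm --pt "-0.7 0 0" --pt "-0.8 0 0" --pt "-0.8 0 0" --pt "-0.8 0 0" --pt "-0.8 0 0" --pt "-0.7 0 0" --pt "-0.4 0 0" --pt "0 0 0" --yaw '[0,0,0,0,0,0,0,0]' --grip '[0.2,0.2,0.2,0.2,0.2,0.2,0.2,0.2]'

```text
time: 9.07
ee_pos: [0.5294, 0.0099, 0.1085]
tool_rot: [0.724, -0.69, 0.0, 0.0]
contact_force: [-5.5, -3.0, 11.9]
width: 0.35
grip_force: 46.1
```

```bash
python3 - <<'E'
from h import *
to([.53,.0175,.1085])
c=snap('top','top2'); c2=snap('wrist','w4')
im=c['color'][:,:,::-1]
o=np.zeros((600,800,3),np.uint8)
o[:300,:798]=cv2.resize(im[225:275,355:488],None,fx=6,fy=6,interpolation=cv2.INTER_CUBIC)
o[300:]=cv2.resize(c2['color'][0:120,220:380,::-1],None,fx=5,fy=5)[:300] if False else cv2.resize(c2['color'][0:150,120:520,::-1],(800,300),interpolation=cv2.INTER_CUBIC)
cv2.imwrite('pics/c4.png',o)
E
```

```text
t 9.0667 pos [0.52940704 0.00986416 0.10848235] yang -177.2998215426753 cm [-0.76 -0.1  -0.  ]
```

View pics/c4.png

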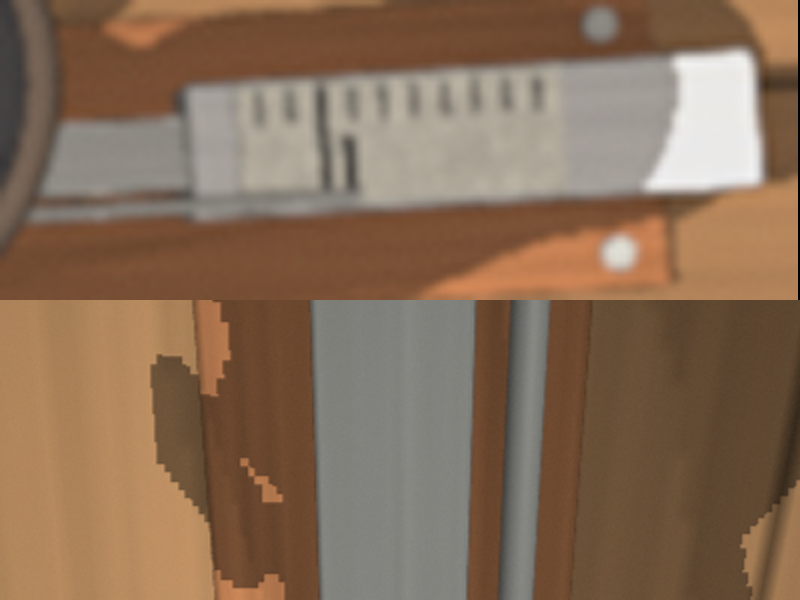

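The top view shows the pointer at crop (349,160) and the long mark at (325.5,160). The short marks are about 31 px per 10 mm, so roughly 7.5 mm remain.

```bash
python3 - <<'E'
from h import *
c=dict(np.load('pics/top2.npz'))
f=lambda x,y,z:wz(c,355+(x+.5)/6-.5,225+(y+.5)/6-.5,z)
p=f(349,160,.133);m=f(325.5,160,.128);print(p,m,(m-p)@[np.cos(np.radians(92.6)),np.sin(np.radians(92.6)),0])
E
```

```text
[ 0.53164555 -0.1710403   0.133     ] [ 0.53196169 -0.1644863   0.128     ] 0.006532913560177254
```

Emit:
move_arm --pt "-0.3 0 0" --pt "-0.25 0 0" --pt "-0.1 0 0" --pt "0 0 0" --pt "0 0 0" --pt "0 0 0" --pt "0 0 0" --pt "0 0 0" --yaw '[0,0,0,0,0,0,0,0]' --grip '[0.2,0.2,0.2,0.2,0.2,0.2,0.2,0.2]'

```text
time: 9.83
ee_pos: [0.5291, 0.0158, 0.1085]
tool_rot: [0.723, -0.69, 0.0, 0.0]
contact_force: [-5.2, -3.6, 12.4]
width: 0.345
grip_force: 46.1
```

```bash
python3 - <<'E'
from h import *
to([.53,.0164,.1085])
c=snap('top','top3')
cv2.imwrite('pics/c5.png',cv2.resize(c['color'][230:270,380:440,::-1],None,fx=12,fy=12,interpolation=cv2.INTER_CUBIC))
E
```

```text
t 9.8333 pos [0.52910957 0.01577184 0.1084706 ] yang -177.32564574971903 cm [-0.06 -0.09 -0.  ]
```

View pics/c5.png

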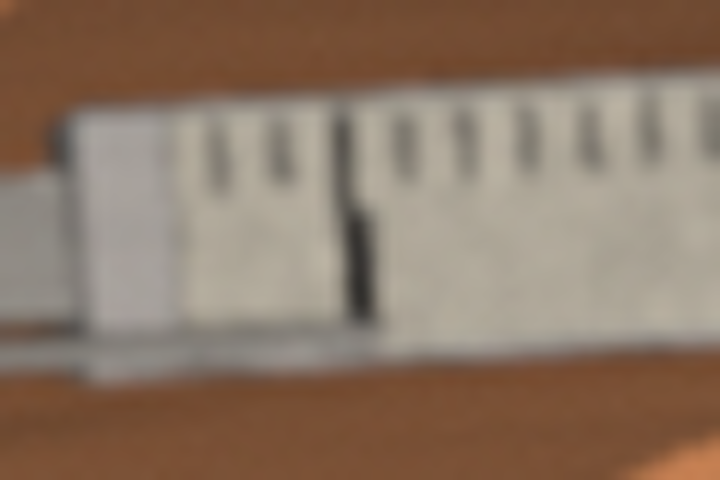

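The pointer (360,265) overlaps the long mark (about 350 at that row). With parallax taken out, it is about 0.5 mm off, well inside 4 mm. The arm is still, holding with 46 N.

```bash
python3 -c "
from plant import *
print(hand_in())"
```

```text
the job is handed in; nothing more can be done
None
```

The lid is pressed down fully and level, and the gauge arm is drawn out and still held with its pointer about 0.5 mm from the long mark; the job is handed in, but no verdict came back.

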